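Pulse the cork mill with its bayonet lid

ROBOT

A 6-joint arm with a two-finger parallel gripper is mounted at the origin on the work surface. World frame = base frame: x ahead of the robot, y to its left, z up, the work surface at z = 0. Lengths are in m, angles in degrees, forces in N, time in s.
With the tool pointing down it reaches from about 0.375 to 0.9 m from the base axis. Payload 3.1 kg.
Tool frame: the origin (TCP) lies midway between the tips of the shut fingers; the grasp point (between the pads) lies 19 mm behind it (bot.hold_point_z is the distance from the TCP to the grasp point, in m); z points along the fingers, y is the line along which they close (so a half turn about z gives the same grasp; the last joint's range is limited). The gripper opens to 87 mm and grips with 3 to 60 N. Pads are 19 mm wide; open, the fingers measure 117 mm over their backs; the gripper's body (75 mm by 190 mm) begins 51 mm behind the grasp point.
Start: joints at [55.491, 30.224, 82.088, -0, 67.689, -10.227], TCP at [0.257, 0.57, 0.223] pointing down, gripper open.
Joint ranges: [-176.69, 176.69], [-43.24, 126.21], [12.49, 139.97], [-82, 262], [0, 151.66], [-163.58, 163.58]. Speed limits (degrees/s): [159.86, 159.86, 180, 180, 180, 180].

INTERFACE

Orientations are given as a 3x3 rotation matrix whose columns are the frame's x, y, z axes.
In Python, from rig import read_state, optics, order, bot gives the robot as it stands.
- The arm moves only by the tool drive_tool, never from a script. Its argument "steps" is a list of rows, each a list of 7 numbers: the finger opening in mm, from 0 to 87, then the shift along the tool's x, y, z normalised to -1 to 1, where 1 is 0.12 m, then the turn, a rotation vector about the tool's x, y, z normalised to -1 to 1, where 1 is 1.5 rad. In form: [[jaw, tx, ty, tz, ax, ay, az], ...]. A call has 1 to 8 rows; each row is the pose to reach, as a shift and turn from the pose commanded when the call began, along the tool's axes at that moment; what a row does not reach only later rows make up. A row lasts 1/10 s, in which the tool goes at most 50 mm and 8.59 degrees, less where a joint would pass 70% of its speed; a pose out of reach is approached as far as the arm can. A call with a number of a shift or a turn outside -1 to 1 is refused whole. A call with a gripper value outside its range is refused whole. The fingers move at their own pace and stop on an object; the grip force is fixed at half the most. Time passes only in rows, so rows that repeat a pose let the fingers close. It gives the time, the measured TCP pose, the force, the opening and the grip force at its end, in the units of the state.
- read_state(): the state, without advancing time (a new reading comes with each control period).
- optics.capture(name): name is "scene" or "side" or "wrist"; returns a dict with "color" (400x640x3 uint8, blue, green, red), "range_z" (400x640 float32, m along the optical axis (not along the pixel's ray), 0 where there is no reading), "fx", "fy", "cx", "cy" (pixels), "rvec" (rotation vector, rad) and "tvec" (3), from world to camera coordinates, as OpenCV has them. Camera axes: x right, y down, z forward; pixel columns grow to the right and rows downward; lengths in m; the calibration is good to about 2 mm. A picture is of the moment at which its call begins.
- order.hand_in(): hands the job in; it is judged then, once.
The state is a dict: "time_s": time; "joint_positions": joint angles; "qvel": joint speeds; "tau": joint torques, N m; "position": TCP position; "tcp_rot": TCP orientation; "force": force on the tool from outside, world axes, zero at the start; "moment": the same for the moment, N m; "opening": opening from 0.0 (shut) to 1.0 (fully open); "grasp_force": force on a finger pad.
Only numpy, scipy, OpenCV 4.12 (cv2) and the standard library are available. Lean on these libraries where they do the work, as an engineer would, in place of code of your own. Each camera call takes 0.05 s, during which the arm holds its last target. There are 200 camera calls.

TASK

Take the steel dust cover off the cork mill and set it down, knob up, in the middle of the ceramic tile. Then fit the mill's bayonet lid: lower it with its lugs through the collar's two slots until it is fully down, and twist it clockwise only half-way to the lock click, to the single rib that marks the pulse position. The lid springs back when let go, so finish while still gripping it and holding it steady at half-turn, never going on into the click; leave the other things on the bench where they stand.

Things in the scene. Friction and masses are not known exactly. Their poses are not given: they have to be found in the camera images.
- mill: small electric mill for grinding cork bark, fixed to the bench: white round housing 125 mm high, 122 mm across the foot, 118 mm across the collar at the top. Origin: centre of its underside, z up. Inside the collar an overhanging lip (z 119 to 125 mm, opening 87 mm across) covers a channel whose floor, the bowl's steel rim, is at z = 110 mm and whose outer wall is 103 mm across
- mill_mouth (a point): centre of the mouth of the mill's collar, at the level of its top, 125 mm above the mill's underside; axes as the mill's
- mill_slot (a point): one of the two entry slots in the collar's lip, 17 mm wide, on the mill's +x side, 48 mm from its axis at the collar's top; the other is straight across, on -x. Once down, the lid's lugs can turn only clockwise (seen from above) under the lip: about 8 deg free, then against the sprung switch; sprung balls resist from about 48 deg, needing some 0.8 N m, and the lid clicks locked at about 67 deg
- mill_rib (a point): the single black rib on the collar's top, 33 deg clockwise of the +x slot (another straight across): the half-way, pulse position for the middle of the lid's lug and bar. A double rib at 66 deg marks the lock
- mill_switch (a joint): sprung switch ring under the mill's lip, pushed round by the lid's lugs: 0 at rest, in rad, grows clockwise seen from above; equals the lid's twist from the middle of the slots less about 0.14 rad. 0.44 at the half-way rib, 0.72 where the click begins. It pushes back with 0.15 N m at 0, rising to 0.26 N m half-way
- cover: loose round steel dust cover, lying on the mill's collar at the start: disc 113 mm across (z 7 to 11.5 mm) over a 79 mm spigot (z 0 to 7 mm) that dips into the collar, with a black knob 27 mm across from z = 17 to 44 mm. Origin: centre of the spigot's underside, at the start 118 mm above the mill's underside. About 0.18 kg
- lid: the mill's bayonet lid, standing on the bench: grey ring 82 mm across with tapered foot (z 0 to 18 mm), clear dome to z = 44 mm, grey thumb bar on top along the lid's x axis, 58 mm long, 13 mm thick, z 44 to 74 mm. Origin: centre of the underside. Fully down, it is 110 mm above the mill's underside, on the mill's axis, with 2.5 mm clearance all round. About 0.13 kg
- lid_bar (a point): on the lid's axis 66 mm above its underside: the height to grip the thumb bar
- lid_lug (a point): outer end of the lug on the lid's +x side, 49 mm from the lid's axis, 3 mm above its underside; lugs are 8 mm wide, z 0 to 6 mm, a second one on -x: one under each end of the bar. Either lug fits either slot
- tile: white ceramic tile, loose, 150 x 150 x 8 mm, lying flat on the bench. Origin: centre of its underside; top at z = 8 mm
- figure_holder: bystander: wooden handle with a spring clip holding a grey figure, 115 mm high, 44 mm across; origin at the centre of its foot
- brush_bowl: bystander: stainless steel bowl 116 mm across, 50 mm high, with brushes leaning out to its +x side, up to 105 mm high; origin at the centre of its foot
- case: bystander: clear plastic display box with sliding door, 120 x 100 x 140 mm; origin at the centre of its underside
Not all that is in view belongs to the job. What is shaped like the lid but green, orange or red is not meant.

How it is judged (in metres and radians):
On the way, in this order (a step that is already met when the one before it is completed fails the run):
1. the dust cover is lowered right down to the tile in the fingers, knob up, not dropped (horizontal distance between cover and tile below 0.035 m and z of cover in the frame of tile below 0.018 m and angle between cover's own z axis and vertical below 0.2 rad and contact force between the fingers and cover above 0.5 N), for 0.05 s.
2. the cover is left lying on the tile (horizontal distance between cover and tile below 0.035 m and z of cover in the frame of tile below 0.012 m and angle between cover's own z axis and vertical below 0.1 rad and contact force between each of the arm, the fingers and cover below 0.2 N), for 0.2 s.
3. the lid is fully down in the collar, its lugs in the slots, not yet twisted to pulse (z of lid in the frame of mill below 0.1135 m and horizontal distance between lid and mill below 0.006 m and angle between lid's own z axis and vertical below 0.08 rad and value of joint mill_switch below 0.2 rad), for 0.1 s.
At the end, for the whole second after the job is handed in: Lid fully down in the collar (4 mm, 6 mm off centre, 0.08 rad), gripped with over 2 N and steady against the spring, switch at 0.27 to 0.61 rad (about 10 deg either side of half-turn), never past 0.72; dust cover let go, flat on the tile, knob up, within 35 mm of its middle (value of joint mill_switch between 0.27 and 0.61 rad and z of lid in the frame of mill below 0.114 m and horizontal distance between lid and mill below 0.006 m and angle between lid's own z axis and vertical below 0.08 rad and contact force between the fingers and lid above 2 N and horizontal distance between cover and tile below 0.035 m and z of cover in the frame of tile below 0.012 m and angle between cover's own z axis and vertical below 0.1 rad and contact force between the fingers and cover below 0.2 N); the arm keeps its last pose, push and grip.
It fails at once if the lid is twisted on into the lock click (value of joint mill_switch above 0.72 rad).
It fails at once if the figure holder is knocked (distance of figure_holder from where it was at the start of the episode above 0.03 m or angle between figure_holder's own z axis and vertical above 0.4 rad).
It fails at once if the bowl of brushes is pushed or tipped (distance of brush_bowl from where it was at the start of the episode above 0.03 m or angle between brush_bowl's own z axis and vertical above 0.4 rad).
It fails at once if the display box is pushed (distance of case from where it was at the start of the episode above 0.03 m).
It also fails if it takes over 61 s, if anything falls off the work surface, if the arm or the gripper's body presses on something with over 40 N, if the wrist force passes 120 N, or if a joint passes its speed limit or range.

## Working session

There is one attempt and no reset: what is moved stays moved. The work goes in short steps, Python scripts to look and compute and a tool call to move; the robot and the scene stay as the last step left them, time stands still between calls to the robot, and variables do not carry over. Pictures are saved under pics/ and viewed, at most 13 in all, crops included, and the job is handed in when it is done.

Besides the shell and the picture viewer there is one more tool, called after "Call:" as name([rows], argument=value, ...), one row to a line, values as JSON. drive_tool: Moves the arm, as the interface text tells. Scaled input: -1 to 1 covers 0.12 m each way for a shift and 1.5 rad each way for a turn. Its arguments: {"type":"object","properties":{"steps":{"type":"array"}},"required":["steps"]}

```bash
ls; mkdir -p pics
cat > h.py <<'E'
import numpy as np, cv2
from rig import read_state, optics, order, bot
def cap(n):
    d=optics.capture(n); d['R']=cv2.Rodrigues(np.array(d['rvec'],float))[0]; d['t']=np.array(d['tvec'],float).ravel(); return d
def cloud(d):
    v,u=np.mgrid[0:400,0:640]; z=d['range_z']
    P=np.stack([(u-d['cx'])/d['fx']*z,(v-d['cy'])/d['fy']*z,z],-1)
    W=(P-d['t'])@d['R']; W[z<=0]=np.nan; return W
def ray(d,u,v,h):
    r=d['R'].T@np.array([(u-d['cx'])/d['fx'],(v-d['cy'])/d['fy'],1]); o=-d['R'].T@d['t']
    return o+r*(h-o[2])/r[2]
def proj(d,p):
    c=d['R']@np.array(p)+d['t']; return c[0]/c[2]*d['fx']+d['cx'],c[1]/c[2]*d['fy']+d['cy']
E
python3 - <<'E'
from h import *
ims=[]
for n in ["scene","side","wrist"]:
    d=cap(n); np.save(f'{n}.npy',d,allow_pickle=True); cv2.imwrite(f'pics/{n}.png',d['color'])
    print(n,-d['R'].T@d['t'],d['fx'])
s=read_state();print(s['time_s'],s['position'],s['tcp_rot'],bot.hold_point_z)
E
```

```text
pics
scene [1.36956613 0.15997756 0.67763724] 360.91219168782555
side [ 0.25286893 -0.84270082  0.95185043] 406.31658736221397
wrist [0.19154986 0.59822098 0.38385677] 289.27066355609145
0.15 [0.25667446 0.5692535  0.22179671] [[-9.11529972e-01  4.11232584e-01 -9.33445894e-04]
 [ 4.11233542e-01  9.11528991e-01 -1.36828744e-03]
 [ 2.88178615e-04 -1.63109927e-03 -9.99998628e-01]] 0.0187
```

View pics/scene.png

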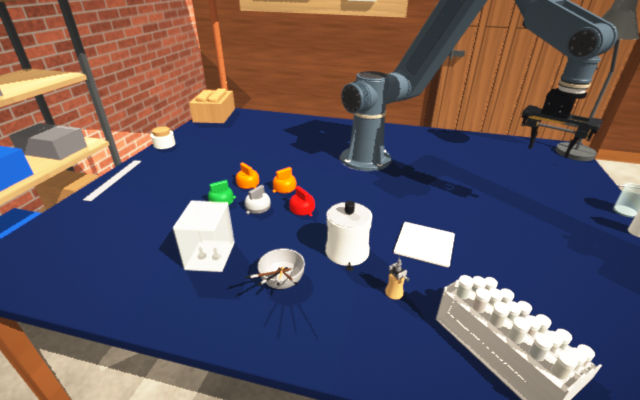

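View pics/side.png

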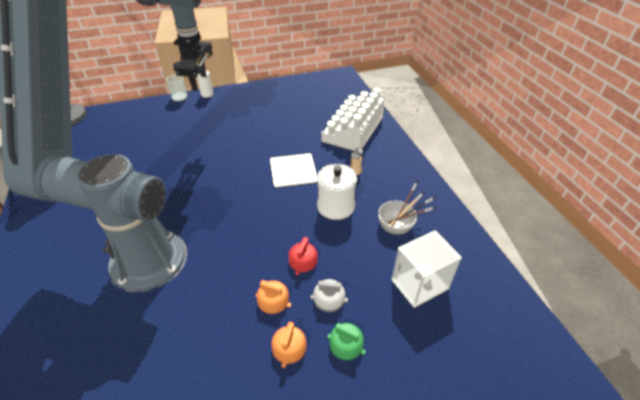

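The scene view shows the mill with its knob at (349,207), the tile at (425,243) and the grey lid at (258,200) between the coloured ones. In the side view they are at (337,172), (293,170) and (329,295).

```bash
cat > m.py <<'E'
from h import *
box={'scene':dict(mill=(315,195,380,270),tile=(385,215,465,270),lid=(240,180,275,218)),
     'side':dict(mill=(312,160,362,222),tile=(262,148,322,192),lid=(305,272,352,318))}
for n in box:
    d=np.load(f'{n}.npy',allow_pickle=True).item(); W=cloud(d); im=d['color'].astype(int)
    mx=im.max(2); sat=mx-im.min(2)
    def sel(b,m):
        a=np.zeros((400,640),bool); a[b[1]:b[3],b[0]:b[2]]=1
        return a&m&np.isfinite(W[...,2])
    B=box[n]
    k=W[sel(B['mill'],(W[...,2]>.142)&(W[...,2]<.17))]; print(n,'knob',len(k),k.mean(0),k.min(0),k.max(0))
    k=W[sel(B['mill'],(W[...,2]>.120)&(W[...,2]<.135))]; print(' disc minarea',cv2.minEnclosingCircle(k[:,:2].astype(np.float32)),np.median(k[:,2]))
    m=sel(B['tile'],(mx>140)&(sat<70)).astype(np.uint8)
    c=max(cv2.findContours(m,0,2)[0],key=cv2.contourArea)[:,0]
    q=np.array([ray(d,u,v,.008)[:2] for u,v in c],np.float32); print(' tile',cv2.minAreaRect(q))
    l=W[sel(B['lid'],(sat<60)&(W[...,2]>.004))]
    print(' lid zmax',np.nanmax(l[:,2]))
    bt=l[(l[:,2]>.05)&(l[:,2]<.085)]; r=cv2.minAreaRect(bt[:,:2].astype(np.float32)); print(' bar',len(bt),bt.mean(0),r)
    x=bt[:,:2]-bt[:,:2].mean(0); w,v=np.linalg.eigh(x.T@x); print(' ang',np.degrees(np.arctan2(v[1,1],v[0,1])))
    for nm,p in dict(millk=(k[:,0].mean(),k[:,1].mean(),.13),).items(): pass
for n,bs in dict(scene=[(230,155,290,225),(320,195,380,275)],side=[(295,260,365,325),(300,155,375,225)]).items():
    d=np.load(f'{n}.npy',allow_pickle=True).item()['color']
    t=[cv2.resize(d[b[1]:b[3],b[0]:b[2]],(400,300)) for b in bs]; 
    (a:=globals().setdefault('rows',[])).append(np.hstack(t))
cv2.imwrite('pics/crop1.png',np.vstack(rows))
E
python3 m.py
```

```text
scene knob 105 [0.60256787 0.0379     0.15603614] [0.58541757 0.02475312 0.1420078 ] [0.61161715 0.04987345 0.1643254 ]
 disc minarea ((0.5971664190292358, 0.03755473345518112), 0.059949856251478195) 0.12933511588055108
 tile ((0.5106884837150574, 0.24985313415527344), (0.15367919206619263, 0.16268178820610046), 82.34143829345703)
 lid zmax 0.07706751333243493
 bar 130 [ 0.46443466 -0.28973078  0.06462034] ((0.46062666177749634, -0.29010871052742004), (0.016419649124145508, 0.05880255624651909), 62.438350677490234)
 ang 154.22107296737443
side knob 73 [0.59350058 0.03216648 0.15489124] [0.58125996 0.02272485 0.14219366] [0.60611439 0.0490626  0.1631188 ]
 disc minarea ((0.5930884480476379, 0.03597651422023773), 0.06082439795136452) 0.1268029914123674
 tile ((0.5152029991149902, 0.22672776877880096), (0.22129158675670624, 0.1804981231689453), 82.78128051757812)
 lid zmax 0.07505803540761204
 bar 190 [ 0.45689146 -0.29422548  0.06578334] ((0.45788338780403137, -0.2915182113647461), (0.015364561229944229, 0.05732223764061928), 66.32452392578125)
 ang 156.15892109641672
```

View pics/crop1.png

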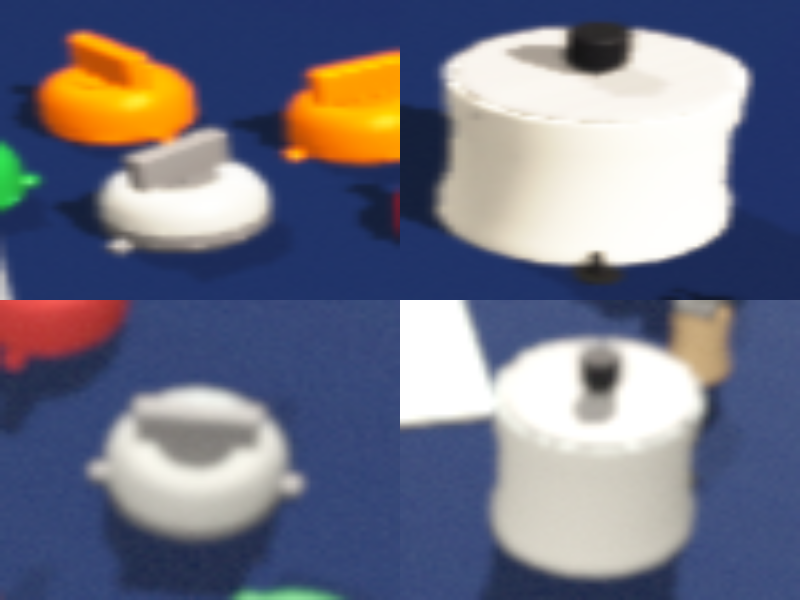

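```bash
cat > plan.py <<'E'
import sys,numpy as np
# plan.py x y z yaw  -> x y z yaw : prints calls (shift & turn normalised, rows needed)
a=list(map(float,sys.argv[1:9])); p,y0,q,y1=np.array(a[:3]),a[3],np.array(a[4:7]),a[7]
def R(y): c,s=np.cos(np.radians(y)),np.sin(np.radians(y)); return np.array([[c,s,0],[s,-c,0],[0,0,-1]])
az=np.radians(y0-y1)/1.5
n=1
while True:
    ok=True;out=[]
    for i in range(n):
        yy=y0+(y1-y0)*i/n; l=R(yy).T@(q-p)/n/.12
        out.append(np.r_[l,az/n]); ok&=np.abs(out[-1]).max()<=1
    if ok: break
    n+=1
for o in out: print(np.round(o,3),'rows>=',max(np.linalg.norm(o[:3])*.12/.05,abs(o[3])*1.5/np.radians(8.59)))
E
python3 plan.py .257 .57 .223 155.7 .5955 .037 .22 155.7
python3 - <<'E'
from h import *
d=np.load('scene.npy',allow_pickle=True).item()
W=cloud(d)
for n,(u,v) in dict(holder=(396,292),bowl=(281,283),orange=(284,188),red=(303,210),green=(221,200),or2=(248,183)).items(): print(n,W[v-4:v+5,u-4:u+5].reshape(-1,3).mean(0))
E
```

```text
[-0.88  -0.577  0.005  0.   ] rows>= 2.5256452640859908
[-0.88  -0.577  0.005  0.   ] rows>= 2.5256452640859908
[-0.88  -0.577  0.005  0.   ] rows>= 2.5256452640859908
[-0.88  -0.577  0.005  0.   ] rows>= 2.5256452640859908
[-0.88  -0.577  0.005  0.   ] rows>= 2.5256452640859908
holder [nan nan nan]
bowl [nan nan nan]
orange [ 0.35223273 -0.23731749  0.02171392]
red [ 0.46402097 -0.13339124  0.02128256]
green [ 0.54315783 -0.37145231  0.06921237]
or2 [nan nan nan]
```

Call:
drive_tool([
  [87, -0.88, -0.577, 0, 0, 0, 0],
  [87, -0.88, -0.577, 0, 0, 0, 0],
  [87, -0.88, -0.577, 0, 0, 0, 0],
])

```text
time_s: 0.45
position: [0.3256, 0.4603, 0.2221]
tcp_rot: [[-0.911, 0.412, -0.001], [0.412, 0.911, -0.002], [-0.0, -0.002, -1.0]]
force: [-1.0, 1.0, 0.5]
opening: 0.995
grasp_force: 0.0
```

Call:
drive_tool([
  [87, -0.88, -0.577, 0, 0, 0, 0],
  [87, -0.88, -0.577, 0, 0, 0, 0],
  [87, -0.88, -0.577, 0, 0, 0, 0],
])

```text
time_s: 0.75
position: [0.3939, 0.3537, 0.2224]
tcp_rot: [[-0.911, 0.413, 0.0], [0.413, 0.911, -0.001], [-0.001, -0.001, -1.0]]
force: [-0.7, -0.2, 0.4]
opening: 0.999
grasp_force: 0.0
```

Call:
drive_tool([
  [87, -0.88, -0.577, 0, 0, 0, 0],
  [87, -0.88, -0.577, 0, 0, 0, 0],
  [87, -0.88, -0.577, 0, 0, 0, 0],
])

```text
time_s: 1.05
position: [0.4621, 0.2472, 0.2225]
tcp_rot: [[-0.911, 0.413, 0.001], [0.413, 0.911, -0.001], [-0.001, -0.0, -1.0]]
force: [0.1, 0.4, 0.5]
opening: 1.0
grasp_force: 0.0
```

Call:
drive_tool([
  [87, -0.88, -0.577, 0, 0, 0, 0],
  [87, -0.88, -0.577, 0, 0, 0, 0],
  [87, -0.88, -0.577, 0, 0, 0, 0],
])

```text
time_s: 1.35
position: [0.5303, 0.1403, 0.2225]
tcp_rot: [[-0.91, 0.414, 0.001], [0.414, 0.91, -0.001], [-0.002, -0.0, -1.0]]
force: [-0.6, 0.1, 0.3]
opening: 0.997
grasp_force: 0.0
```

Call:
drive_tool([
  [87, -0.88, -0.577, 0, 0, 0, 0],
  [87, -0.88, -0.577, 0, 0, 0, 0],
  [87, -0.88, -0.577, 0, 0, 0, 0],
  [87, -0.88, -0.577, 0, 0, 0, 0],
  [87, -0.88, -0.577, 0, 0, 0, 0],
  [87, -0.88, -0.577, 0, 0, 0, 0],
])

```text
time_s: 1.95
position: [0.5947, 0.0382, 0.2222]
tcp_rot: [[-0.912, 0.41, -0.002], [0.41, 0.912, 0.001], [0.002, -0.0, -1.0]]
force: [0.1, 0.7, -1.2]
opening: 0.998
grasp_force: 0.0
```

Run:
```python
from h import *
s=read_state();print(s['time_s'],s['position'],np.array(s['tcp_rot'])[:,0],np.round(s['joint_positions'],1),s['force'])
d=cap('wrist');np.save('w1.npy',d,allow_pickle=True);cv2.imwrite('pics/w1.png',d['color'])
W=cloud(d);print(proj(d,(.5955,.037,.162)),proj(d,(.511,.248,.008)))
for lo,hi in((.145,.175),(.122,.136)):
    m=(W[...,2]>lo)&(W[...,2]<hi)&(np.hypot(W[...,0]-.5955,W[...,1]-.037)<.075)
    q=W[m]; print(len(q),q.mean(0),cv2.minEnclosingCircle(q[:,:2].astype(np.float32)))
```

```text
1.95 [0.59467562 0.0381514  0.22216139] [-0.91192358  0.41035537  0.00196385] [ -7.1  28.   86.3   0.   65.7 -72.9] [ 0.12855664  0.71643569 -1.17876685]
(np.float64(320.8267105201641), np.float64(218.81531555172452)) (np.float64(455.27607421275127), np.float64(45.170456214122936))
924 [0.59357891 0.03862679 0.16083415] ((0.5956371426582336, 0.037822820246219635), 0.013670220971107483)
11114 [0.59074641 0.0399691  0.12951449] ((0.595712423324585, 0.03782084584236145), 0.05923266336321831)
```

View pics/w1.png

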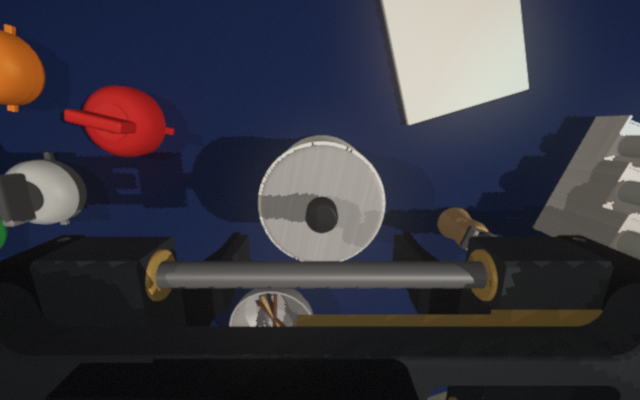

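The wrist view shows the knob at (321,214), centred between the fingers. Two tile corners are at (408,125) and (528,88), and the figure holder is at (460,225).

```bash
python3 - <<'E'
from h import *
d=np.load('w1.npy',allow_pickle=True).item()
a=ray(d,408,125,.008);b=ray(d,528,88,.008);print(a,b,np.linalg.norm(a-b))
u=(b-a)/np.linalg.norm(b-a); n=np.array([-u[1],u[0],0]); print('tile',(a+b)/2+n*.075,(a+b)/2-n*.075)
W=cloud(d); q=W[205:245,440:490].reshape(-1,3); q=q[q[:,2]>.03]; print('holder',q.mean(0),q.max(0))
E
python3 plan.py .5955 .037 .223 155.7 .5956 .0378 .136 155.7
```

```text
[0.57336175 0.16690027 0.008     ] [0.59241471 0.31450986 0.008     ] 0.14883415284272783
tile [0.50850531 0.25030617 0.008     ] [0.65727115 0.23110396 0.008     ]
holder [0.68635034 0.16152947 0.10379291] [0.72751835 0.19759051 0.30472997]
[0.002 0.006 0.725 0.   ] rows>= 1.7400747110397299
```

Call:
drive_tool([
  [87, 0, 0, 0.3, 0, 0, 0],
  [87, -0.008, 0, 0.6, 0, 0, 0],
  [87, -0.008, 0, 0.72, 0, 0, 0],
  [87, -0.008, 0, 0.72, 0, 0, 0],
  [0, -0.008, 0, 0.72, 0, 0, 0],
  [0, -0.008, 0, 0.72, 0, 0, 0],
  [0, -0.008, 0, 0.72, 0, 0, 0],
  [0, -0.008, 0, 0.72, 0, 0, 0],
])

```text
time_s: 2.8
position: [0.5974, 0.0366, 0.1373]
tcp_rot: [[-0.912, 0.411, 0.002], [0.411, 0.912, -0.0], [-0.002, 0.001, -1.0]]
force: [-0.3, -0.1, -0.6]
opening: 0.719
grasp_force: 0.0
```

Call:
drive_tool([
  [0, 0, 0, 0, 0, 0, 0],
  [0, 0, 0, 0, 0, 0, 0],
  [0, 0, 0, 0, 0, 0, 0],
  [0, 0, 0, 0, 0, 0, 0],
])

```text
time_s: 3.2
position: [0.5968, 0.0365, 0.1361]
tcp_rot: [[-0.911, 0.411, -0.0], [0.411, 0.911, -0.0], [0.0, -0.0, -1.0]]
force: [0.0, 0.2, -0.9]
opening: 0.353
grasp_force: 0.0
```

Call:
drive_tool([
  [0, 0, 0, 0, 0, 0, 0],
  [0, 0, 0, 0, 0, 0, 0],
  [0, 0, 0, 0, 0, 0, 0],
  [0, 0, 0, 0, 0, 0, 0],
])

```text
time_s: 3.6
position: [0.5968, 0.0366, 0.1361]
tcp_rot: [[-0.911, 0.411, 0.0], [0.411, 0.911, 0.0], [0.0, 0.0, -1.0]]
force: [-0.0, -0.7, -0.5]
opening: 0.303
grasp_force: 30.0
```

Call:
drive_tool([
  [0, 0, 0, -0.2, 0, 0, 0],
  [0, 0, 0, -0.4, 0, 0, 0],
  [0, 0, 0, -0.65, 0, 0, 0],
  [0, 0, 0, -0.65, 0, 0, 0],
  [0, 0, 0, -0.65, 0, 0, 0],
])

```text
time_s: 4.1
position: [0.5965, 0.0366, 0.2139]
tcp_rot: [[-0.912, 0.411, 0.0], [0.411, 0.912, -0.0], [-0.0, -0.0, -1.0]]
force: [-0.4, 0.0, -2.6]
opening: 0.302
grasp_force: 30.0
```

```bash
python3 plan.py .597 .0365 .214 155.7 .510 .250 .21 155.7;python3 - <<'E'
from h import *
s=read_state();print(s['time_s'],s['position'],s['force'],s['opening'],s['grasp_force'])
d=cap('wrist');cv2.imwrite('pics/w2.png',d['color']);np.save('w2.npy',d,allow_pickle=True)
E
```

```text
[0.696 0.662 0.017 0.   ] rows>= 2.305802463351967
[0.696 0.662 0.017 0.   ] rows>= 2.305802463351967
4.1 [0.59647307 0.03661137 0.21393521] [-4.27077950e-01  1.69670435e-03 -2.55208154e+00] 0.30161502681957425 29.999976907856762
```

View pics/w2.png

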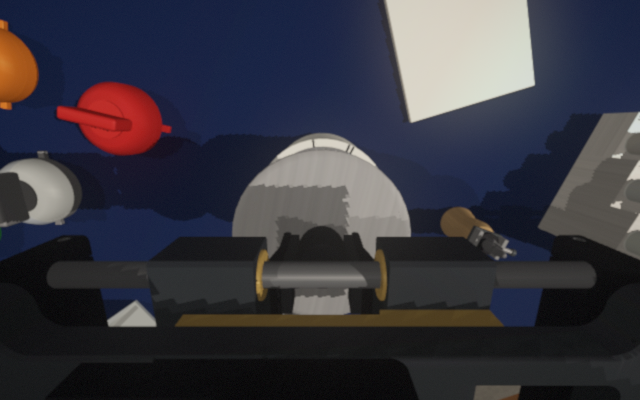

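The cover hangs level from the knob, at about (321,200), clear of the mill.

Call:
drive_tool([
  [0, 0.35, 0.33, 0, 0, 0, 0],
  [0, 0.696, 0.662, 0, 0, 0, 0],
  [0, 0.696, 0.662, 0, 0, 0, 0],
])

```text
time_s: 4.45
position: [0.5489, 0.1468, 0.2117]
tcp_rot: [[-0.913, 0.409, -0.008], [0.409, 0.913, 0.001], [0.008, -0.002, -1.0]]
force: [0.5, 0.4, -2.6]
opening: 0.302
grasp_force: 30.0
```

Call:
drive_tool([
  [0, 0.35, 0.33, 0, 0, 0, 0],
  [0, 0.696, 0.662, 0, 0, 0, 0],
  [0, 0.696, 0.662, 0, 0, 0, 0],
  [0, 0.696, 0.662, 0, 0, 0, 0],
])

```text
time_s: 4.85
position: [0.5078, 0.2518, 0.2126]
tcp_rot: [[-0.913, 0.407, -0.003], [0.407, 0.913, -0.001], [0.003, -0.002, -1.0]]
force: [-0.2, 0.2, -2.0]
opening: 0.302
grasp_force: 30.0
```

Call:
drive_tool([
  [0, 0, 0, 0.3, 0, 0, 0],
  [0, 0, 0, 0.6, 0, 0, 0],
  [0, 0, 0, 0.9, 0, 0, 0],
  [0, 0, 0, 1, 0, 0, 0],
  [0, 0, 0, 1, 0, 0, 0],
])

```text
time_s: 5.35
position: [0.5089, 0.2485, 0.0919]
tcp_rot: [[-0.911, 0.412, -0.005], [0.412, 0.911, -0.002], [0.004, -0.004, -1.0]]
force: [-0.6, -0.1, -2.2]
opening: 0.299
grasp_force: 30.0
```

Call:
drive_tool([
  [0, 0, 0, 0.2, 0, 0, 0],
  [0, 0, 0, 0.4, 0, 0, 0],
  [0, 0, 0, 0.48, 0, 0, 0],
  [0, 0, 0, 0.52, 0, 0, 0],
  [0, 0, 0, 0.535, 0, 0, 0],
  [0, 0, 0, 0.545, 0, 0, 0],
  [0, 0, 0, 0.55, 0, 0, 0],
  [0, 0, 0, 0.55, 0, 0, 0],
])

```text
time_s: 6.15
position: [0.5102, 0.2503, 0.0288]
tcp_rot: [[-0.912, 0.411, 0.001], [0.411, 0.912, 0.0], [-0.001, 0.001, -1.0]]
force: [-0.2, -0.9, -1.6]
opening: 0.305
grasp_force: 30.0
```

Call:
drive_tool([
  [0, 0, 0, 0.01, 0, 0, 0],
  [0, 0, 0, 0.02, 0, 0, 0],
  [0, 0, 0, 0.025, 0, 0, 0],
  [0, 0, 0, 0.03, 0, 0, 0],
])

```text
time_s: 6.55
position: [0.51, 0.2502, 0.0257]
tcp_rot: [[-0.912, 0.411, 0.0], [0.411, 0.912, 0.0], [-0.0, 0.0, -1.0]]
force: [-2.5, -0.3, 11.6]
opening: 0.302
grasp_force: 30.0
```

Call:
drive_tool([
  [60, 0, 0, -0.012, 0, 0, 0],
  [60, 0, 0, -0.012, 0, 0, 0],
  [60, 0, 0, -0.012, 0, 0, 0],
  [60, 0, 0, -0.012, 0, 0, 0],
  [60, 0, 0, -0.012, 0, 0, 0],
  [60, 0, 0, -0.012, 0, 0, 0],
])

```text
time_s: 7.15
position: [0.5098, 0.2501, 0.0258]
tcp_rot: [[-0.912, 0.411, -0.0], [0.411, 0.912, -0.0], [0.0, -0.0, -1.0]]
force: [-1.0, -0.0, -0.3]
opening: 0.674
grasp_force: 0.0
```

Call:
drive_tool([
  [60, 0, 0, -0.3, 0, 0, 0],
  [60, 0, 0, -0.7, 0, 0, 0],
  [60, 0, 0, -1, 0, 0, 0],
  [60, 0, 0, -1, 0, 0, 0],
])

```text
time_s: 7.55
position: [0.5135, 0.2513, 0.1512]
tcp_rot: [[-0.912, 0.411, 0.011], [0.411, 0.912, 0.003], [-0.009, 0.007, -1.0]]
force: [1.4, -0.5, -0.5]
opening: 0.691
grasp_force: 0.0
```

Call:
drive_tool([
  [60, 0, 0, -0.4, 0, 0, 0],
  [60, 0, 0, -0.8, 0, 0, 0],
  [60, 0, 0, -0.8, 0, 0, 0],
  [60, 0, 0, -0.8, 0, 0, 0],
])

```text
time_s: 7.95
position: [0.51, 0.2502, 0.2424]
tcp_rot: [[-0.912, 0.411, 0.002], [0.411, 0.912, 0.0], [-0.001, 0.001, -1.0]]
force: [-1.1, 0.4, -0.6]
opening: 0.689
grasp_force: 0.0
```

```bash
python3 - <<'E'
from h import *
s=read_state();print(s['time_s'],s['position'],s['force'],s['opening'])
for n in('scene','wrist'):
    d=cap(n);np.save(n+'3.npy',d,allow_pickle=True)
    if n=='wrist':
        W=cloud(d)
        m=(W[...,2]>.013)&(W[...,2]<.04)&(np.hypot(W[...,0]-.51,W[...,1]-.25)<.08)
        print('cover',cv2.minEnclosingCircle(W[m][:,:2].astype(np.float32)),np.median(W[m][:,2]))
        cv2.imwrite('pics/w3.png',d['color'])
E
python3 plan.py .510 .250 .241 155.7 .640 .06 .24 155.7
```

```text
7.95 [0.50998793 0.25018059 0.24238561] [-1.06173716  0.38715238 -0.62147058] 0.6893462781979183
cover ((0.509473979473114, 0.25044965744018555), 0.056607428938150406) 0.019675757018725183
[-0.819 -0.499  0.004  0.   ] rows>= 2.3021946051539603
[-0.819 -0.499  0.004  0.   ] rows>= 2.3021946051539603
```

View pics/w3.png

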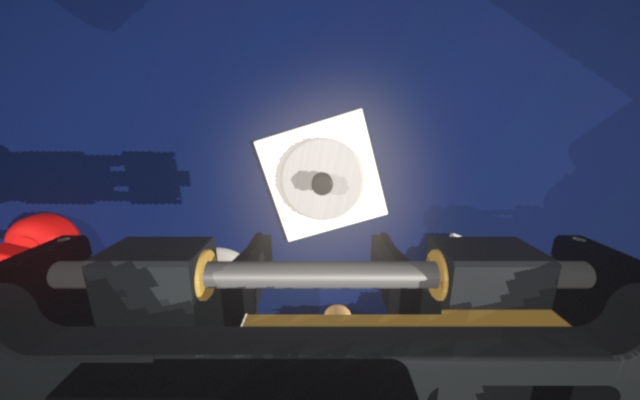

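The cover lies centred on the tile at (320,178) and upright. Next I look straight down into the open mill.

```bash
python3 plan.py .510 .250 .241 155.7 .655 .01 .23 155.7
```

```text
[-0.962 -0.663  0.046  0.   ] rows>= 2.806171769510911
[-0.962 -0.663  0.046  0.   ] rows>= 2.806171769510911
```

Call:
drive_tool([
  [60, -0.4, -0.28, 0, 0, 0, 0],
  [60, -0.962, -0.663, 0.046, 0, 0, 0],
  [60, -0.962, -0.663, 0.046, 0, 0, 0],
  [60, -0.962, -0.663, 0.046, 0, 0, 0],
])

```text
time_s: 8.45
position: [0.5841, 0.1255, 0.2335]
tcp_rot: [[-0.909, 0.416, -0.003], [0.416, 0.909, -0.002], [0.002, -0.003, -1.0]]
force: [0.1, 0.4, 0.2]
opening: 0.693
grasp_force: 0.0
```

Call:
drive_tool([
  [40, -0.4, -0.28, 0, 0, 0, 0],
  [40, -0.962, -0.663, 0.046, 0, 0, 0],
  [40, -0.962, -0.663, 0.046, 0, 0, 0],
  [40, -0.962, -0.663, 0.046, 0, 0, 0],
  [40, -0.962, -0.663, 0.046, 0, 0, 0],
  [40, -0.962, -0.663, 0.046, 0, 0, 0],
])

```text
time_s: 9.05
position: [0.6533, 0.0116, 0.2295]
tcp_rot: [[-0.912, 0.41, -0.004], [0.41, 0.912, 0.001], [0.004, -0.0, -1.0]]
force: [0.1, -0.7, -0.4]
opening: 0.463
grasp_force: 0.0
```

Run:
```python
from h import *
s=read_state();print(s['time_s'],s['position'],s['qvel'])
d=cap('wrist');np.save('w4.npy',d,allow_pickle=True)
u,v=proj(d,(.5955,.0378,.125)); print(u,v); W=cloud(d)
m=(W[...,2]>.12)&(W[...,2]<.13)&(np.hypot(W[...,0]-.5955,W[...,1]-.0378)<.08)
print(cv2.minEnclosingCircle(W[m][:,:2].astype(np.float32)),np.median(W[m][:,2]))
u,v=int(u),int(v);c=d['color'][max(v-90,0):v+90,u-120:u+120]; print(max(v-90,0),u-120,c.shape)
cv2.imwrite('pics/w4.png',cv2.resize(c,None,fx=3.3,fy=3.3,interpolation=cv2.INTER_CUBIC))
# polar unwrap at z=.125
import math
P=np.array([[proj(d,(.5955+r*math.cos(a),.0378+r*math.sin(a),.125)) for a in np.radians(np.arange(0,360,.5))] for r in np.arange(.034,.064,.0005)],np.float32)
pol=cv2.remap(d['color'],P[...,0].copy(),P[...,1].copy(),cv2.INTER_LINEAR); np.save('pol.npy',pol)
pol=cv2.resize(pol,(720,240)); cv2.imwrite('pics/pol.png',pol)
```

```text
9.05 [0.65325799 0.01163818 0.22945523] [ 0.83100269 -0.85267136 -0.2296613  -0.26632478 -0.12550487 -0.15019138]
321.7904640391473 135.14086537285652
((0.5955622792243958, 0.037999868392944336), 0.059213120490312576) 0.12522148959855553
45 201 (180, 240, 3)
```

View pics/w4.png

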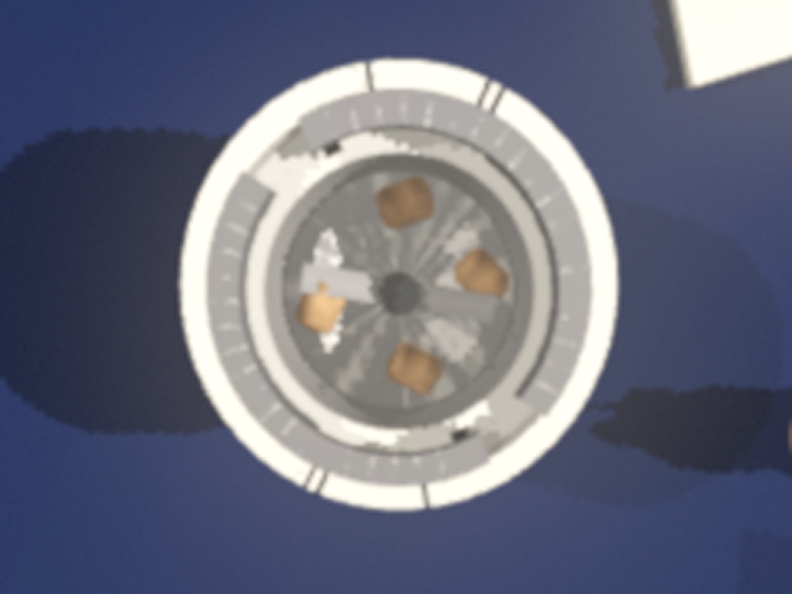

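View pics/pol.png

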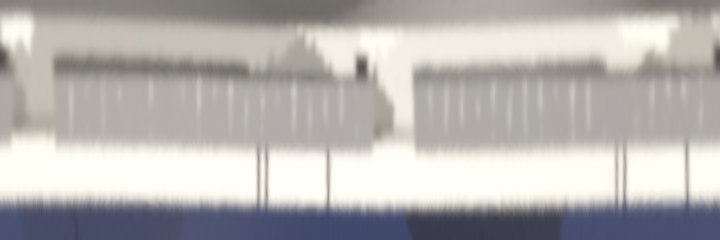

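The mill view shows the slots at 16.8° and 196.8° in the world frame, with single ribs at 164° and 343.5°. I will now look at the lid from above.

```bash
python3 plan.py .6546 .0108 .23 155.7 .52 -.315 .23 155.7
```

```text
[-0.032 -0.979  0.     0.   ] rows>= 2.3500619377180487
[-0.032 -0.979  0.     0.   ] rows>= 2.3500619377180487
[-0.032 -0.979  0.     0.   ] rows>= 2.3500619377180487
```

Call:
drive_tool([
  [40, -0.02, -0.4, 0, 0, 0, 0],
  [40, -0.03, -0.8, 0, 0, 0, 0],
  [40, -0.032, -0.98, 0, 0, 0, 0],
  [40, -0.032, -0.98, 0, 0, 0, 0],
])

```text
time_s: 9.5
position: [0.6084, -0.0997, 0.2311]
tcp_rot: [[-0.911, 0.413, -0.001], [0.413, 0.911, -0.0], [0.001, -0.001, -1.0]]
force: [-0.4, 0.1, -0.0]
opening: 0.461
grasp_force: 0.0
```

Call:
drive_tool([
  [40, -0.02, -0.4, 0, 0, 0, 0],
  [40, -0.03, -0.8, 0, 0, 0, 0],
  [40, -0.032, -0.98, 0, 0, 0, 0],
  [40, -0.032, -0.98, 0, 0, 0, 0],
])

```text
time_s: 9.9
position: [0.5647, -0.2082, 0.2311]
tcp_rot: [[-0.911, 0.413, 0.0], [0.413, 0.911, -0.0], [-0.0, -0.0, -1.0]]
force: [-0.3, 0.1, -0.5]
opening: 0.46
grasp_force: 0.0
```

Call:
drive_tool([
  [40, -0.02, -0.4, 0, 0, 0, 0],
  [40, -0.03, -0.8, 0, 0, 0, 0],
  [40, -0.032, -0.98, 0, 0, 0, 0],
  [40, -0.032, -0.98, 0, 0, 0, 0],
  [40, -0.032, -0.98, 0, 0, 0, 0],
  [40, -0.032, -0.98, 0, 0, 0, 0],
])

```text
time_s: 10.5
position: [0.5213, -0.3137, 0.2309]
tcp_rot: [[-0.913, 0.409, 0.0], [0.409, 0.913, 0.001], [0.0, 0.001, -1.0]]
force: [-0.1, 0.7, 0.6]
opening: 0.459
grasp_force: 0.0
```

Run:
```python
from h import *
s=read_state();print(s['time_s'],s['position'],np.abs(s['qvel']).max(),np.round(s['joint_positions'],1))
d=cap('wrist');np.save('w5.npy',d,allow_pickle=True)
W=cloud(d); im=d['color'].astype(int); sat=im.max(2)-im.min(2)
near=(np.hypot(W[...,0]-.4595,W[...,1]+.291)<.06)
m=near&(W[...,2]>.069)&(W[...,2]<.08)&(sat<70)
r=cv2.minAreaRect(W[m][:,:2].astype(np.float32)); print('bar',m.sum(),np.median(W[m],0),r)
x=W[m][:,:2]-W[m][:,:2].mean(0); w,v=np.linalg.eigh(x.T@x); print(np.degrees(np.arctan2(v[1,1],v[0,1])))
print('bar from pixels on top plane', cv2.minAreaRect(np.array([ray(d,b,a,.074)[:2] for a,b in np.argwhere(m)],np.float32)))
u,v=map(int,proj(d,(.4595,-.291,.05)));print(u,v)
c=d['color'][max(v-75,0):v+75,u-100:u+100];print(max(v-75,0),u-100)
cv2.imwrite('pics/w5.png',cv2.resize(c,None,fx=4,fy=4,interpolation=cv2.INTER_CUBIC))
```

```text
10.5 [ 0.52125459 -0.31368063  0.23092364] 0.339207646492656 [-4.160e+01  2.840e+01  8.400e+01  1.000e-01  6.760e+01 -1.075e+02]
bar 660 [ 0.45775067 -0.29081133  0.073811  ] ((0.45840832591056824, -0.29101064801216125), (0.012116428464651108, 0.05740055441856384), 65.27672576904297)
155.51424312204855
bar from pixels on top plane ((0.4583272337913513, -0.291203111410141), (0.012012043036520481, 0.056836217641830444), 65.82203674316406)
317 130
55 217
```

View pics/w5.png

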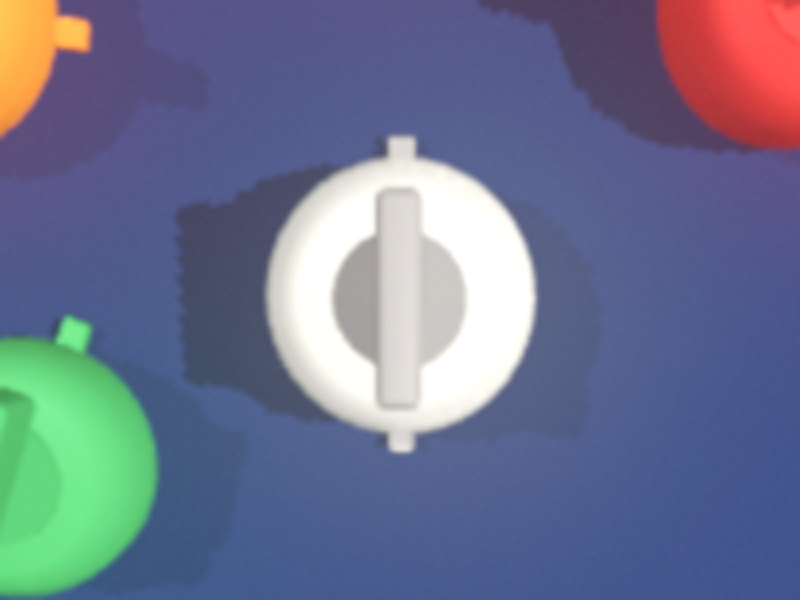

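The lid is at (400,300) in this crop and its bar is parallel to the tool's x axis. Next I move over it and go down.

Call:
drive_tool([
  [40, 0.27, -0.017, 0, 0, 0, 0],
  [40, 0.552, -0.035, 0.2, 0, 0, 0],
  [40, 0.552, -0.035, 0.5, 0, 0, 0],
  [40, 0.552, -0.035, 0.9, 0, 0, 0],
  [40, 0.552, -0.035, 0.9, 0, 0, 0],
  [40, 0.552, -0.035, 0.9, 0, 0, 0],
  [40, 0.552, -0.035, 0.9, 0, 0, 0],
  [40, 0.552, -0.035, 0.9, 0, 0, 0],
])

```text
time_s: 11.35
position: [0.4598, -0.2938, 0.1255]
tcp_rot: [[-0.912, 0.411, 0.004], [0.411, 0.912, -0.004], [-0.005, -0.002, -1.0]]
force: [-0.1, -0.6, 0.2]
opening: 0.467
grasp_force: 0.0
```

Run:
```python
from h import *
s=read_state();p=s['position'];R=np.array(s['tcp_rot']);print(s['time_s'],p,np.abs(s['qvel']).max(),R)
print(R.T@(np.array([.4584,-.2911,.048])-p)/.12)
```

```text
11.35 [ 0.459797   -0.29376441  0.12551733] 0.469569071364662 [[-0.9117823   0.41065609  0.0038231 ]
 [ 0.41064343  0.91178855 -0.00369018]
 [-0.00500125 -0.00179471 -0.99998588]]
[0.02296302 0.01662346 0.64584215]
```

Call:
drive_tool([
  [40, 0, 0, 0.15, 0, 0, 0],
  [40, 0, 0, 0.3, 0, 0, 0],
  [40, 0, 0, 0.4, 0, 0, 0],
  [40, 0, 0, 0.4, 0, 0, 0],
  [40, 0, 0, 0.4, 0, 0, 0],
  [40, 0, 0, 0.4, 0, 0, 0],
])

```text
time_s: 11.95
position: [0.4588, -0.2934, 0.076]
tcp_rot: [[-0.912, 0.411, 0.001], [0.411, 0.912, -0.001], [-0.002, -0.001, -1.0]]
force: [-0.3, 0.1, -0.4]
opening: 0.461
grasp_force: 0.0
```

Run:
```python
from h import *
s=read_state();p=s['position'];R=np.array(s['tcp_rot']);print(s['time_s'],p,np.abs(s['qvel']).max(),R)
print(R.T@(np.array([.4584,-.2911,.048])-p)/.12)
```

```text
11.95 [ 0.45879916 -0.29335982  0.07596802] 0.13892759714618508 [[-9.11549030e-01  4.11188711e-01  1.48675440e-03]
 [ 4.11186702e-01  9.11549941e-01 -1.48364213e-03]
 [-1.96530778e-03 -7.41078904e-04 -9.99997794e-01]]
[0.01123356 0.01597112 0.23303347]
```

Call:
drive_tool([
  [40, 0.011, 0.015, 0, 0, 0, 0],
  [40, 0.011, 0.015, 0.1, 0, 0, 0],
  [40, 0.011, 0.015, 0.2, 0, 0, 0],
  [40, 0.011, 0.015, 0.225, 0, 0, 0],
  [40, 0.011, 0.015, 0.225, 0, 0, 0],
  [0, 0.011, 0.015, 0.225, 0, 0, 0],
  [0, 0.011, 0.015, 0.225, 0, 0, 0],
  [0, 0.011, 0.015, 0.225, 0, 0, 0],
])

```text
time_s: 12.75
position: [0.4579, -0.2908, 0.0482]
tcp_rot: [[-0.912, 0.411, 0.0], [0.411, 0.912, -0.0], [-0.001, -0.0, -1.0]]
force: [1.1, 0.5, -0.9]
opening: 0.274
grasp_force: 0.0
```

Call:
drive_tool([
  [0, 0, 0, 0, 0, 0, 0],
  [0, 0, 0, 0, 0, 0, 0],
  [0, 0, 0, 0, 0, 0, 0],
  [0, 0, 0, 0, 0, 0, 0],
])

```text
time_s: 13.15
position: [0.4578, -0.2908, 0.0482]
tcp_rot: [[-0.912, 0.411, 0.0], [0.411, 0.912, -0.0], [-0.0, -0.0, -1.0]]
force: [-0.1, -0.1, 1.7]
opening: 0.146
grasp_force: 30.0
```

Call:
drive_tool([
  [0, 0, 0, -0.2, 0, 0, 0],
  [0, 0, 0, -0.5, 0, 0, 0],
  [0, 0, 0, -0.8, 0, 0, 0],
  [0, 0, 0, -0.8, 0, 0, 0],
])

```text
time_s: 13.55
position: [0.4601, -0.2927, 0.1481]
tcp_rot: [[-0.912, 0.411, 0.007], [0.411, 0.912, -0.007], [-0.009, -0.003, -1.0]]
force: [1.3, -0.6, -1.7]
opening: 0.15
grasp_force: 30.0
```

Call:
drive_tool([
  [0, 0, 0, -0.3, 0, 0, 0],
  [0, 0, 0, -0.7, 0, 0, 0],
  [0, 0, 0, -0.7, 0, 0, 0],
  [0, 0, 0, -0.7, 0, 0, 0],
  [0, 0, 0, -0.7, 0, 0, 0],
])

```text
time_s: 14.05
position: [0.4565, -0.2894, 0.2259]
tcp_rot: [[-0.911, 0.411, -0.003], [0.411, 0.912, 0.003], [0.004, 0.002, -1.0]]
force: [-0.1, 0.8, -3.3]
opening: 0.148
grasp_force: 30.0
```

```bash
python3 plan.py .4578 -.2908 .228 155.7 .595 .038 .228 196.8
```

```text
[ 0.029  0.989  0.    -0.159] rows>= 2.3751798060591347
[-0.207  0.968  0.    -0.159] rows>= 2.3751798060591347
[-0.43   0.891  0.    -0.159] rows>= 2.375179806059135
```

Call:
drive_tool([
  [0, 0.01, 0.33, 0, 0, 0, -0.053],
  [0, 0.02, 0.66, 0, 0, 0, -0.106],
  [0, 0.029, 0.989, 0, 0, 0, -0.159],
  [0, 0.029, 0.989, 0, 0, 0, -0.159],
])

```text
time_s: 14.45
position: [0.5027, -0.1758, 0.2254]
tcp_rot: [[-0.984, 0.179, -0.005], [0.179, 0.984, 0.005], [0.005, 0.004, -1.0]]
force: [0.3, -0.9, -1.7]
opening: 0.147
grasp_force: 30.0
```

Call:
drive_tool([
  [0, -0.07, 0.33, 0, 0, 0, -0.053],
  [0, -0.14, 0.66, 0, 0, 0, -0.106],
  [0, -0.207, 0.968, 0, 0, 0, -0.159],
  [0, -0.207, 0.968, 0, 0, 0, -0.159],
])

```text
time_s: 14.85
position: [0.5491, -0.0676, 0.2258]
tcp_rot: [[-0.998, -0.058, -0.003], [-0.058, 0.998, 0.003], [0.003, 0.003, -1.0]]
force: [-1.1, -0.6, -2.6]
opening: 0.144
grasp_force: 30.0
```

Call:
drive_tool([
  [0, -0.14, 0.3, 0, 0, 0, -0.053],
  [0, -0.29, 0.6, 0, 0, 0, -0.106],
  [0, -0.4, 0.82, 0, 0, 0, -0.159],
  [0, -0.43, 0.891, 0, 0, 0, -0.159],
  [0, -0.43, 0.891, 0, 0, 0, -0.159],
  [0, -0.43, 0.891, 0, 0, 0, -0.159],
  [0, -0.43, 0.891, 0, 0, 0, -0.159],
  [0, -0.43, 0.891, 0, 0, 0, -0.159],
])

```text
time_s: 15.65
position: [0.5946, 0.0367, 0.2279]
tcp_rot: [[-0.958, -0.285, -0.001], [-0.285, 0.958, -0.0], [0.001, -0.0, -1.0]]
force: [-0.3, -0.4, -1.8]
opening: 0.147
grasp_force: 30.0
```

```bash
cat > st.py <<'E'
from h import *
import sys
t=np.array([float(a) for a in sys.argv[1:4]]); yaw=float(sys.argv[4])
s=read_state();p=s['position'];R=np.array(s['tcp_rot']);y=np.degrees(np.arctan2(R[1,0],R[0,0]))%360
print(s['time_s'],p,'yaw',y,'qv',np.abs(s['qvel']).max(),np.round(s['joint_positions'],1)[[0,5]]); print('F',s['force'],s['moment'],s['grasp_force'])
print('tilt',R[:2,2],'shift',np.round(R.T@(t-p)/.12,4),'az',np.radians(y-yaw)/1.5)
E
python3 st.py .5951 .0377 .2 196.8
python3 - <<'E'
from h import *
d=cap('wrist');np.save('w6.npy',d,allow_pickle=True);cv2.imwrite('pics/w6.png',d['color'])
d=cap('scene');cv2.imwrite('pics/s6.png',cv2.resize(d['color'][140:290,240:470],None,fx=3.4,fy=3.4,interpolation=cv2.INTER_CUBIC))
E
```

```text
15.65 [0.59458946 0.03674369 0.2278686 ] yaw 196.5886526500719 qv 0.29266738443405194 [  -7.2 -113.8]
F [-0.2884938  -0.39418511 -1.78933732] [ 0.01644886 -0.00374691 -0.00742281] 29.998964318074286
tilt [-0.00057792 -0.00028226] shift [-0.0065  0.0064  0.2322] az -0.0024591380810733464
```

View pics/w6.png

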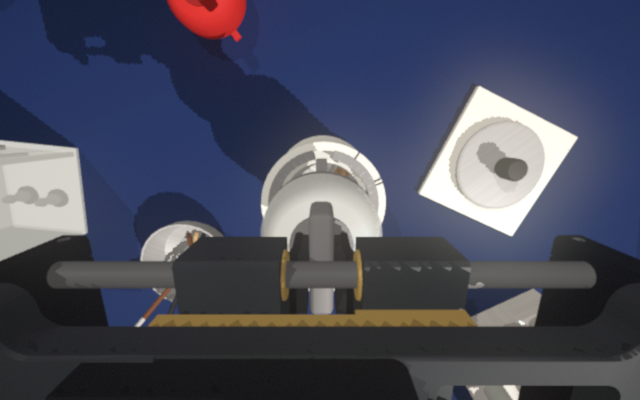

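The lid is held at (322,210), with its lug in line with the slot at (322,160). I am lowering it in stages.

Call:
drive_tool([
  [0, -0.0065, 0.006, 0.1, 0, 0, -0.002],
  [0, -0.0065, 0.006, 0.25, 0, 0, -0.002],
  [0, -0.0065, 0.006, 0.36, 0, 0, -0.002],
  [0, -0.0065, 0.006, 0.4, 0, 0, -0.002],
  [0, -0.0065, 0.006, 0.4, 0, 0, -0.002],
  [0, -0.0065, 0.006, 0.4, 0, 0, -0.002],
  [0, -0.0065, 0.006, 0.4, 0, 0, -0.002],
])

```text
time_s: 16.45
position: [0.5962, 0.039, 0.1807]
tcp_rot: [[-0.957, -0.291, 0.002], [-0.291, 0.957, -0.0], [-0.002, -0.001, -1.0]]
force: [-0.0, 0.2, -1.9]
opening: 0.144
grasp_force: 30.0
```

```bash
python3 st.py .5951 .0377 .1582 196.8
```

```text
16.45 [0.59618908 0.03900242 0.18070437] yaw 196.88895543306947 qv 0.2464426901460489 [  -7.  -113.9]
F [-0.04772009  0.20955599 -1.9445883 ] [0.01132968 0.05040944 0.01770104] 29.99886281322688
tilt [ 0.00170051 -0.00022352] shift [ 0.0121 -0.0076  0.1875] az 0.001035043463066325
```

Call:
drive_tool([
  [0, 0.008, -0.006, 0, 0, 0, 0],
  [0, 0.008, -0.006, 0.02, 0, 0, 0],
  [0, 0.008, -0.006, 0.05, 0, 0, 0],
  [0, 0.008, -0.006, 0.07, 0, 0, 0],
  [0, 0.008, -0.006, 0.09, 0, 0, 0],
  [0, 0.008, -0.006, 0.1, 0, 0, 0],
  [0, 0.008, -0.006, 0.1, 0, 0, 0],
])

```text
time_s: 17.15
position: [0.5946, 0.0381, 0.1676]
tcp_rot: [[-0.957, -0.29, -0.001], [-0.29, 0.957, 0.0], [0.001, 0.0, -1.0]]
force: [0.4, -0.3, -1.5]
opening: 0.147
grasp_force: 30.0
```

```bash
python3 st.py .5951 .0377 .1582 196.8
```

```text
17.15 [0.59464318 0.0380945  0.16758558] yaw 196.88389424947798 qv 0.32334505854901124 [  -7.1 -114. ]
F [ 0.36523174 -0.31878223 -1.47339406] [ 0.01958928  0.01140373 -0.00290851] 29.99900119844824
tilt [-6.69983752e-04  9.06369515e-05] shift [-0.0027 -0.0043  0.0782] az 0.0009761539179200088
```

Call:
drive_tool([
  [0, 0, 0, 0.02, 0, 0, 0],
  [0, 0, 0, 0.04, 0, 0, 0],
  [0, 0, 0, 0.055, 0, 0, 0],
  [0, 0, 0, 0.065, 0, 0, 0],
  [0, 0, 0, 0.07, 0, 0, 0],
  [0, 0, 0, 0.072, 0, 0, 0],
  [0, 0, 0, 0.072, 0, 0, 0],
])

```text
time_s: 17.85
position: [0.5949, 0.0381, 0.1593]
tcp_rot: [[-0.957, -0.29, 0.0], [-0.29, 0.957, -0.0], [-0.0, -0.0, -1.0]]
force: [0.7, 0.9, -1.0]
opening: 0.144
grasp_force: 30.0
```

```bash
python3 st.py .5951 .0377 .1582 196.8
```

```text
17.85 [0.59485844 0.0380683  0.15932715] yaw 196.88633691579406 qv 0.14654274956276894 [  -7.1 -114. ]
F [ 0.65616866  0.86968586 -0.95256019] [ 0.01623464  0.03314673 -0.02091331] 29.998974110931158
tilt [ 4.77378370e-05 -1.07005664e-05] shift [-0.001  -0.0035  0.0094] az 0.0010045756310821743
```

Nearly down (lid about 1 mm above the rim). I will press gently until there is contact.

Call:
drive_tool([
  [0, 0, 0, 0.006, 0, 0, 0],
  [0, 0, 0, 0.012, 0, 0, 0],
  [0, 0, 0, 0.016, 0, 0, 0],
  [0, 0, 0, 0.016, 0, 0, 0],
  [0, 0, 0, 0.016, 0, 0, 0],
])

```text
time_s: 18.35
position: [0.595, 0.038, 0.1581]
tcp_rot: [[-0.957, -0.29, 0.001], [-0.29, 0.957, -0.0], [-0.001, -0.0, -1.0]]
force: [-2.3, -0.6, 6.3]
opening: 0.144
grasp_force: 30.0
```

```bash
python3 st.py .5951 .0377 .1582 196.8
```

```text
18.35 [0.59496694 0.03802142 0.15814558] yaw 196.8866885663141 qv 0.13958839443324125 [  -7.1 -114. ]
F [-2.34892082 -0.64291553  6.28751456] [0.06518449 0.37073621 0.04862442] 29.999701506458223
tilt [ 0.00062029 -0.000165  ] shift [-0.0003 -0.0029 -0.0005] az 0.001008667270676101
```

Call:
drive_tool([
  [0, 0, 0, 0, 0, 0, 0.04],
  [0, 0, 0, 0, 0, 0, 0.09],
  [0, 0, 0, 0, 0, 0, 0.14],
  [0, 0, 0, 0, 0, 0, 0.19],
  [0, 0, 0, 0, 0, 0, 0.24],
  [0, 0, 0, 0, 0, 0, 0.29],
  [0, 0, 0, 0, 0, 0, 0.34],
  [0, 0, 0, 0, 0, 0, 0.36],
])

```text
time_s: 19.15
position: [0.5957, 0.0382, 0.1582]
tcp_rot: [[-0.97, 0.243, 0.002], [0.243, 0.97, -0.0], [-0.002, 0.0, -1.0]]
force: [-0.6, 0.4, 5.7]
opening: 0.148
grasp_force: 30.1
```

```bash
python3 st.py .5951 .0377 .1582 163.8
```

```text
19.15 [0.59565437 0.03818854 0.15816475] yaw 165.94225239481784 qv 15.498094607868143 [ -7. -83.]
F [-0.56611625  0.37272272  5.69176388] [0.17035086 0.15619348 0.41030451] 30.10176760610193
tilt [ 0.00215535 -0.00027166] shift [ 0.0035 -0.0051 -0.0003] az 0.024926238465536443
```

Call:
drive_tool([
  [0, 0, 0, 0, 0, 0, 0.01],
  [0, 0, 0, 0, 0, 0, 0.02],
  [0, 0, 0, 0, 0, 0, 0.02],
  [0, 0, 0, 0, 0, 0, 0.02],
  [0, 0, 0, 0, 0, 0, 0.02],
  [0, 0, 0, 0, 0, 0, 0.02],
])

```text
time_s: 19.75
position: [0.5956, 0.0382, 0.1581]
tcp_rot: [[-0.963, 0.27, 0.002], [0.27, 0.963, -0.0], [-0.002, 0.0, -1.0]]
force: [0.0, 0.1, 5.5]
opening: 0.146
grasp_force: 30.1
```

```bash
python3 st.py .5951 .0377 .1582 163.8
python3 - <<'E'
from h import *
d=cap('wrist');im=d['color'];u,v=map(int,proj(d,(.5955,.038,.15)));print(u,v)
w=im[max(v-110,0):v+60,u-110:u+110]
d=cap('scene');u,v=map(int,proj(d,(.5955,.038,.13)));s=d['color'][v-60:v+50,u-71:u+71]
cv2.imwrite('pics/fin.png',np.hstack([cv2.resize(w,(400,309)),cv2.resize(s,(399,309),interpolation=cv2.INTER_CUBIC)]))
E
```

```text
19.75 [0.59563775 0.03815203 0.15814722] yaw 164.32445786083966 qv 0.10406860016064479 [ -7.1 -81.4]
F [0.04022091 0.06618276 5.48568509] [0.16513269 0.12266993 0.31970946] 30.08007297758013
tilt [ 0.00209981 -0.00021972] shift [ 0.0033 -0.0048 -0.0004] az 0.006102344306412044
321 242
```

View pics/fin.png

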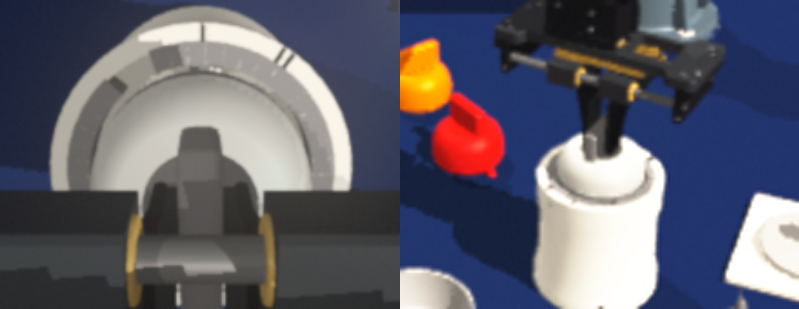

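The final view shows the bar at (200,150) pointing at the single rib at (203,32), with the lug under the lip. The reaction moment of 0.32 N m and the steady seat match half-turn, so I am handing in.

```bash
python3 -c "
from rig import order
print(order.hand_in())"
```

```text
the job is handed in; nothing more can be done
None
```

The job is handed in, with no verdict returned: the cover is on the middle of the tile, knob up and let go, and the lid is fully down and still gripped, its bar within about 1° of the single pulse rib.

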